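# Load a test coupon into the light-ageing chamber

### The job

Load the test coupon into the light-ageing chamber and lock it in: turn the round slotted shutter disc by its crank knob until the slot lies level with the flat carrier, push the carrier in through the slot as far as it will go, then turn the disc at least an eighth of a turn (45 degrees) out of line again, to either side, so that the carrier is trapped. Only push with the fingers, lightly; grip and lift nothing, and leave everything standing round the apparatus where it is.

Things in the scene. Friction and masses are not known exactly. Their poses are not given: they have to be found in the camera images.
- ageing_chamber: fixed apparatus: grey housing (130 deep, 150 wide, 118 high), in front of it a slide channel on a 112 mm wide base plate. Origin: on the table straight under the centre of the disc's front face. x: the way the carrier is pushed (channel, disc, housing), y left, z up. Channel x = -198 to -28 mm, 54 wide, walls 64 high; disc x = 0 to 8; housing x = 16 to 146.
- disc_centre (a point): centre of the front face of the upright, round slotted steel shutter disc (88 mm across, 8 thick), 60 mm above the table. Its slot is 37 x 13 mm; the carrier's flat tongue, 30 x 8 mm with a tapered tip, enters only with the slot level within about 0.2 rad.
- shutter (a joint): turn of the disc about the apparatus' x axis, rad. 0: crank upright over the disc's centre, slot level, in line with the carrier; positive: crank leans to +y (left seen from the channel), negative: right. Range -1.35 to 1.35, starts at 0.6 to 1.2. No catch at 0; friction keeps it where it is left; about 2 N across the crank turns it.
- crank (a point): middle of the black crank knob, a round pin 14 mm across and 40 long, parallel to the apparatus' x axis, that stands out from the crank arm toward the channel (x = -46 to -6 mm), its axis 58 mm from the disc's centre: apparatus-frame y = 58 sin(shutter), z = 60 + 58 cos(shutter) mm.
- carrier (a joint): how far the coupon carrier is pushed in, m: 0 fully out, 0.100 home against a rubber stop (yields 2 mm at 10 N); starts at 0 to 0.012. About 2 to 4 N slides it. Its tongue meets the disc at 0.023 if out of line. Only at home (within 3 mm) does the round neck behind the tongue stand in the slot, so that the disc can turn again.
- push_plate (a point): middle of the rubber pad on the robot-side face of the carrier's upright push plate (46 mm wide, 10 thick, up to 108 mm above the table). 89 mm above the table, at x = -181 mm + carrier, y = 0 in the apparatus frame; push it along +x. In front of it the carrier's slide block, 46 wide, top 70 mm above the table, reaches 55 mm ahead (to x = -25 mm at home).
- vial_0: glass sample vial with black cap, 21 mm across, 51 high, to the left of the channel; origin under its centre
- petri_dish: glass petri dish, 60 mm across, 13 high, to the right of the channel; origin under its centre
- tweezers: steel tweezers, 122 mm long, 8 high, lying on the left of the channel; origin under their middle
- book_weight: round metal weight with a knob, 47 mm across, 41 high, to the right of the disc; origin under its centre
- beaker: glass beaker, 55 mm across, 67 high; origin under its centre
- dropper_bottle: amber dropper bottle, 52 mm across, 139 high; origin under its centre
- tissue_roll: roll of tissue lying on the table, 124 mm long, 40 high; origin under its middle

How it is judged:
By the outcome, as a careful person would: the job done as asked, in the order asked, and still so for the second after the job is handed in, with the robot touching nothing.
It also fails if it takes over 54 s, if anything falls off the work surface, if the arm or the gripper's body presses on something with over 40 N, if the wrist force passes 120 N, or if a joint passes its speed limit or range.

### The arm

A 7-joint arm with a two-finger parallel gripper is mounted at the origin on a cart in front of the work surface, level with it; the furniture and walls round the work are solid. World frame = base frame: x ahead of the robot, y to its left, z up, the work surface at z = 0. Lengths are in m, angles in rad, forces in N, time in s.
With the tool pointing down it reaches from about 0.425 to 0.875 m from the base axis. Payload 4.7 kg.
Tool frame: the origin (TCP) lies at the very end of the fingers, on their centre line; the grasp point (between the pads) lies 19 mm behind it; z points along the fingers, y is the line along which they close (so a half turn about z gives the same grasp; the last joint's range is limited). The gripper opens to 87 mm and grips with 3 to 60 N. Pads are 19 mm wide; open, the fingers measure 117 mm over their backs; the gripper's body (75 mm by 190 mm) begins 51 mm behind the grasp point.
Start: joints at [-1.171, 0.321, -0.07, 1.45, 0.023, 1.371, -0.057], TCP at [0.245, 0.602, 0.192] pointing down, gripper open.
Joint ranges: [-2.86, 2.86], [-0.3, 2.09], [-1.38, 1.24], [0.06, 2.45], [-1.56, 4.7], [0.09, 2.05], [-2.69, 2.69]. Speed limits (rad/s): [2.57, 2.57, 3.14, 3.14, 3.14, 3.14, 3.14].

### API

Orientations are given as a rotation vector (axis times angle).
In Python, from bench import get_state, get_image, get_calibration, close_job gives the robot as it stands.
- The arm moves only by the shell command python3 -m crank 'ROWS' [FORCE]. ROWS is JSON, a list of rows, each a list of 5 numbers: the opening, from 0 (shut) to 1 (fully open), then the shift along the world's x, y, z in units of 0.2 m (1.0 is 0.2 m), then the turn about the world's z in units of 2 pi rad (1.0 is 2 pi rad). A call has 1 to 5 rows; each row is the pose to reach, as a shift and turn from the pose commanded when the call began, turning the shorter way round; what a row does not reach only later rows make up. A row lasts 1/8 s, in which the tool goes at most 62.5 mm and 10.7 degrees, less where a joint would pass 70% of its speed; a pose out of reach is approached as far as the arm can. A call with a number of a shift or a turn outside -1 to 1 is refused whole. A call with a gripper value outside its range is refused whole. The fingers move at their own pace and stop on an object; FORCE is the grip in N (left out, the last holds). Time passes only in rows, so rows that repeat a pose let the fingers close. It gives the time, the measured TCP pose, the force, the opening and the grip force at its end, in the units of the state.
- get_state(): the state, without advancing time (a new reading comes with each control period).
- get_image(name): name is "scene" or "top" or "wrist"; returns the picture (400x640x3 uint8, red, green, blue); there is no depth.
- get_calibration(name): a dict with "fovy" (degrees; the focal length in pixels is half the picture's height over the tangent of half this angle, whatever the lens; pixels are square), "cx", "cy" (the principal point, pixels), "k1" (the pictures are not rectified: a ray, as slopes to the right and down, at radius r is drawn at 1 + k1 r^2 times it, then the intrinsics apply), "R" (3x3) and "t" (3): a world point X has camera coordinates R X + t. Camera axes: x right, y down, z forward; pixel columns grow to the right and rows downward; lengths in m; the calibration is good to about 2 mm. A picture is of the moment at which its call begins: read the wrist's pose just before it. get_calibration takes no time and is no camera call; for the wrist camera it gives the pose at the moment of the call.
- close_job(): hands the job in; it is judged then, once.
The state is a dict: "time": time; "joint_positions": joint angles; "qd": joint speeds; "joint_torque": joint torques, N m; "position": TCP position; "tool_rot": TCP orientation; "ft_force": force on the tool from outside, world axes, zero at the start; "torque": the same for the moment, N m; "grip_width": opening from 0.0 (shut) to 1.0 (fully open); "grip_force": force on a finger pad.
Only numpy, scipy, OpenCV 4.12 (cv2) and the standard library are available. Lean on these libraries where they do the work, as an engineer would, in place of code of your own. Each camera call takes 0.05 s, during which the arm holds its last target. There are 200 camera calls.

## Working session

There is one attempt and no reset: what is moved stays moved. The work goes in short steps, Python scripts to look and compute and a shell command to move; the robot and the scene stay as the last step left them, time stands still between calls to the robot, and variables do not carry over. Pictures are saved under pics/ and viewed, at most 10 in all, crops included, and the job is handed in when it is done.

```bash
mkdir -p pics; ls; python3 - <<'E'
from bench import *
import cv2
for n in("scene","top"):
    cv2.imwrite(f"pics/{n}0.png",get_image(n)[:,:,::-1]); print(n,get_calibration(n))
print(get_state())
E
```

```text
pics
scene {'fovy': 44.79301481858259, 'cx': 319.75640629374465, 'cy': 199.91353149692384, 'k1': -0.047366608914866486, 'R': array([[ 0.87346469, -0.48684193, -0.00666093],
       [-0.32075953, -0.56508895, -0.76012354],
       [ 0.366296  ,  0.66607763, -0.64974443]]), 't': array([-0.44297303,  0.27679513,  1.11949432])}
top {'fovy': 49.4900139152368, 'cx': 319.5291584065058, 'cy': 191.33918708778347, 'k1': -0.06716146646789971, 'R': array([[-0.02824156, -0.99942862, -0.01857019],
       [-0.99033832,  0.03049825, -0.13527698],
       [ 0.13576604,  0.01457034, -0.99063378]]), 't': array([0.09151337, 0.5262813 , 1.10636391])}
{'time': 0.1, 'joint_positions': array([-1.17089664,  0.32175831, -0.07008038,  1.45155136,  0.02258885,
        1.37081487, -0.05691943]), 'qd': array([-8.18807452e-04,  1.52988877e-04,  7.46401665e-05, -3.29686228e-03,
        1.31990854e-03, -1.11030510e-03,  2.26243008e-04]), 'joint_torque': array([-2.47617245e-04, -4.92574596e+01, -4.05993825e-01, -3.13398886e+01,
       -6.41014916e-02,  3.94804403e-02,  8.70927079e-05]), 'position': array([0.24443296, 0.60169112, 0.1912656 ]), 'tool_rot': array([-6.02209844e-01, -3.08307666e+00,  2.71259943e-03]), 'ft_force': array([-0.73780319, -0.86617808,  0.58401448]), 'torque': array([ 0.02391471, -0.1054577 ,  0.01560591]), 'grip_force': 0.0, 'grip_width': 1.001091985079478}
```

View pics/scene0.png

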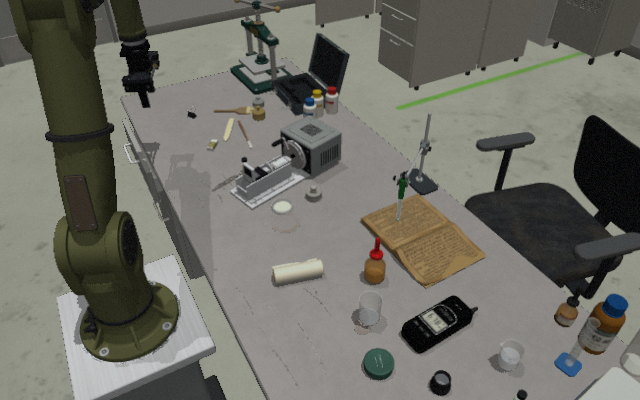

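View pics/top0.png

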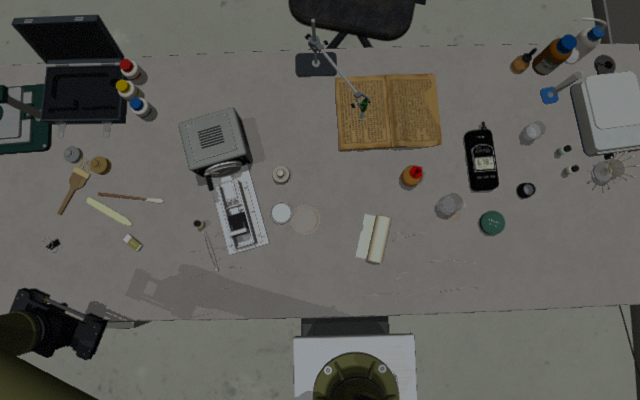

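Top picture: the apparatus has its housing at about (213,140), its channel running down to (245,245), and the black crank at about (205,182). I'll enlarge both views.

```bash
python3 - <<'E'
import cv2
a=cv2.imread("pics/top0.png")[95:265,165:325]
b=cv2.imread("pics/scene0.png")[110:220,210:350]
cv2.imwrite("pics/top0c.png",cv2.convertScaleAbs(cv2.resize(a,None,fx=3.5,fy=3.5,interpolation=2),alpha=1.3))
cv2.imwrite("pics/scene0c.png",cv2.convertScaleAbs(cv2.resize(b,None,fx=5,fy=5,interpolation=2),alpha=1.3))
E
```

```text
(no output)
```

View pics/top0c.png

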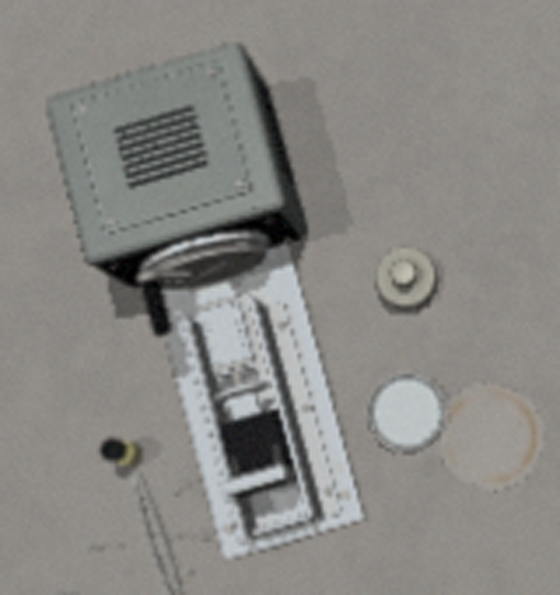

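View pics/scene0c.png

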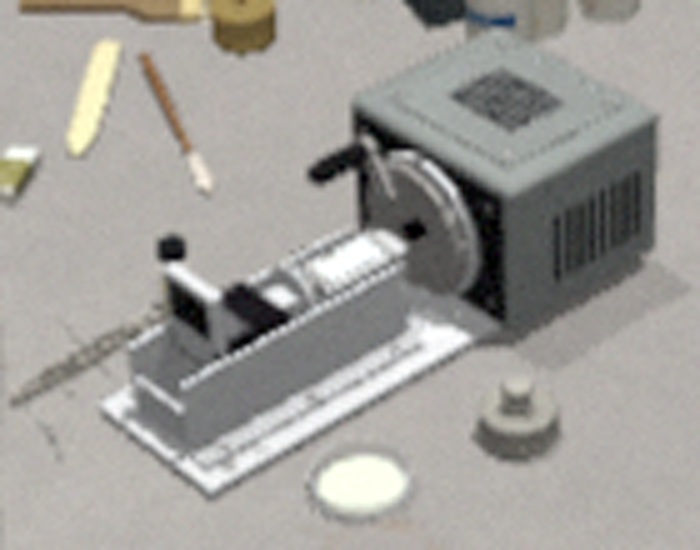

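Top crop: housing top corners at (48,100), (240,43) and (92,262), base plate front corners at (228,556) and (364,519), knob from (153,285) to (161,328), push plate top about (230,488)–(287,472). Scene crop: housing top corners at (355,103), (510,35), (657,118) and (507,190), foot at (503,330), knob tip (318,172), pad (188,305). Next, fit the pose to these.

```bash
cat >h.py <<'E'
import numpy as np
from bench import *
def proj(c,X):
    p=np.asarray(X)@np.array(c["R"]).T+c["t"]; s=p[:,:2]/p[:,2:]
    s=s*(1+c["k1"]*(s**2).sum(1,keepdims=True)); f=200/np.tan(np.radians(c["fovy"])/2)
    return s*f+[c["cx"],c["cy"]]
def W(p,L):  # apparatus mm -> world m
    L=np.atleast_2d(L)/1000; c,s=np.cos(p[2]),np.sin(p[2])
    return np.c_[p[0]+c*L[:,0]-s*L[:,1],p[1]+s*L[:,0]+c*L[:,1],L[:,2]]
def knob(th,x): return [x,58*np.sin(th),60+58*np.cos(th)]
E
cat >fit.py <<'E'
from h import *
from scipy.optimize import least_squares
T,S=get_calibration("top"),get_calibration("scene")
def pts(q):
    th,c=q[3],q[4]*1000
    t=[[146,75,118],[146,-75,118],[16,75,118],knob(th,-44),knob(th,-8),[-186+c+10,23,108],[-186+c+10,-23,108]]
    s=[[16,75,118],[146,75,118],[146,-75,118],[16,-75,118],[16,-75,0],knob(th,-46),[-181+c,0,89]]
    t[5][0]=t[6][0]=-181+c+5
    return t,s
ot=np.array([(48,100),(240,43),(92,262),(161,327),(153,287),(230,489),(287,473)])/3.5+[165,95]
os=np.array([(355,103),(510,35),(657,118),(507,190),(503,330),(318,172),(188,305)])/5+[210,110]
def r(q):
    t,s=pts(q); return np.r_[(proj(T,W(q,t))-ot),(proj(S,W(q,s))-os)].ravel()
o=least_squares(r,[.5,.25,.2,.9,.005],loss="soft_l1",x_scale=[.1,.1,.1,.1,.01])
print(o.x.round(4));print(r(o.x).reshape(-1,2).round(1).tolist())
q=o.x
for n,l in dict(knobtip=knob(q[3],-46),knobmid=knob(q[3],-26),knob0=knob(0,-26),plate=[-181+q[4]*1000,0,89],home=[-81,0,89]).items(): print(n,W(q,l).round(4))
print((proj(T,W(q,[[-198,56,0],[-198,-56,0]]))-[165,95])*3.5)
E
python3 fit.py
```

```text
[0.5839 0.318  0.2534 0.6954 0.0112]
[[-0.1, -1.7], [1.7, -1.9], [-0.8, 0.4], [1.2, 1.2], [0.0, -1.0], [-1.3, -0.1], [0.4, -0.7], [-2.3, -1.6], [-2.8, -2.9], [0.6, -1.7], [-0.2, 0.5], [1.3, 3.9], [-2.3, 0.8], [-1.0, 0.8]]
knobtip [[0.5301 0.3424 0.1045]]
knobmid [[0.5494 0.3475 0.1045]]
knob0 [[0.5587 0.3115 0.118 ]]
plate [[0.4195 0.2754 0.089 ]]
home [[0.5055 0.2977 0.089 ]]
[[226.56014931 547.42416091]
 [366.41827211 507.03565435]]
```

```bash
python3 -m crank '[[0,0.2,-0.2,0.3,0.03],[0,0.4,-0.4,0.6,0.06],[0,0.6,-0.7,0.6,0.09],[0,0.8,-0.95,0.6,0.1017],[0,0.9,-1,0.6,0.1017]]'
python3 -m crank '[[0,0,-0.2,0,0],[0,0,-0.3,0,0],[0,0,-0.3,0,0]]'
python3 - <<'E'
from h import *
import cv2
c=get_calibration("wrist"); print(c, get_state()["tool_rot"])
im=get_image("wrist"); cv2.imwrite("pics/w0.png",im[:,:,::-1])
E
```

```text
time: 0.72
position: [0.4246, 0.4013, 0.3128]
tool_rot: [-0.399, 3.116, 0.001]
ft_force: [0.8, 1.1, -0.0]
grip_width: 0.515
grip_force: 0.0
time: 1.1
position: [0.4236, 0.3427, 0.3125]
tool_rot: [-0.395, 3.116, 0.001]
ft_force: [-0.2, -0.1, 0.2]
grip_width: 0.173
grip_force: 0.0
{'fovy': 71.04739180367672, 'cx': 322.172706788426, 'cy': 198.71266309660044, 'k1': -0.018963897919080038, 'R': array([[-2.50002643e-01,  9.68245101e-01, -3.20043818e-04],
       [ 9.33436536e-01,  2.41102814e-01,  2.65641989e-01],
       [ 2.57283718e-01,  6.61124587e-02, -9.64071694e-01]]), 't': array([-0.22550454, -0.54259072,  0.37505927])} [-3.95461663e-01  3.11616196e+00  1.28298950e-03]
```

View pics/w0.png

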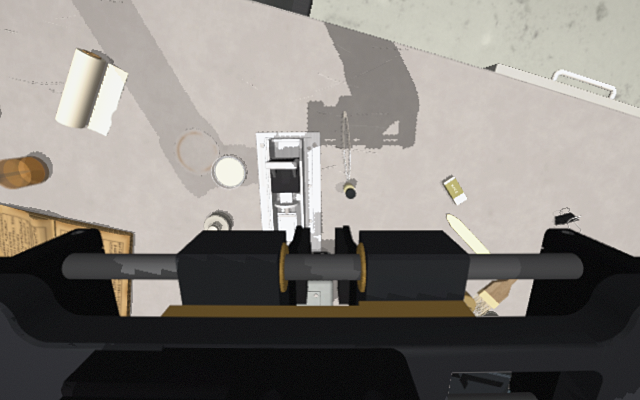

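The wrist camera looks down on the channel from behind the hand. The plate front is at (258–320,133), the push plate at (285,165), and the hand hides the disc. I'll move on ahead to uncover it.

```bash
python3 -m crank '[[0,0.3,0.06,0,0],[0,0.6,0.12,0,0],[0,0.7,0.15,0,0],[0,0.7,0.15,0,0]]'
python3 - <<'E'
from h import *
import cv2,pickle
c=get_calibration("wrist")
im=get_image("wrist"); pickle.dump(c,open("w1.pkl","wb"))
print(get_state()["position"])
cv2.imwrite("pics/w1.png",cv2.resize(im[40:240,200:450,::-1],None,fx=3,fy=3,interpolation=2))
E
```

```text
time: 1.65
position: [0.5636, 0.3755, 0.3097]
tool_rot: [0.4, -3.113, 0.001]
ft_force: [-0.1, -0.1, -0.3]
grip_width: 0.004
grip_force: 0.0
[0.5626758  0.37530253 0.31070152]
```

View pics/w1.png

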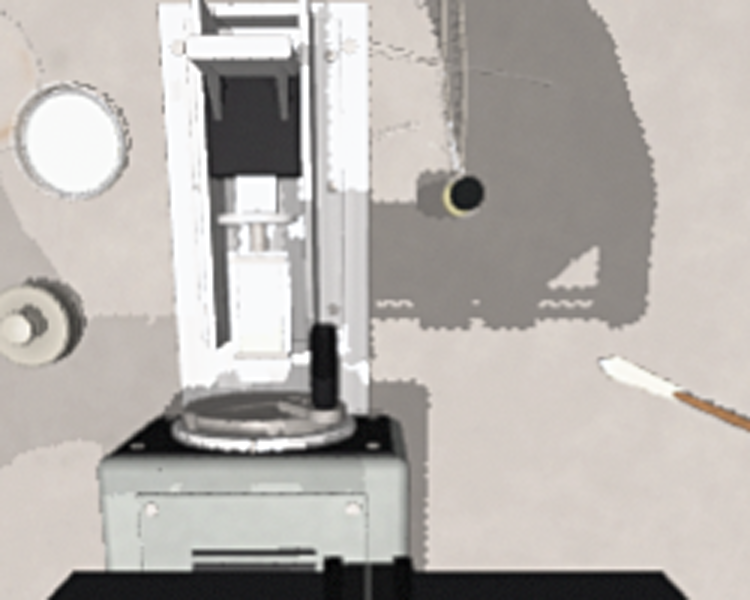

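This view shows the knob from (323,327) to (325,408), the push plate's top face at x 190–300 and rows 37–60, the housing's front top edge at (103,460)–(405,460), and the disc rim from (172,430) to (355,425). I'll add these points and refit.

```bash
cat >>fit.py <<'E'
import pickle
print("---wrist"); C=pickle.load(open("w1.pkl","rb"))
ow=np.array([(323,329),(325,406),(190,37),(300,37),(190,60),(300,60),(103,460),(405,460)])/3+[200,40]
def pw(q):
    th,c=q[3],q[4]*1000
    return [knob(th,-46),knob(th,-6),[-181+c,23,108],[-181+c,-23,108],[-171+c,23,108],[-171+c,-23,108],[16,75,118],[16,-75,118]]
ow=ow[[0,1,3,2,5,4,7,6]]
rw=lambda q:(proj(C,W(q,pw(q)))-ow).ravel()
for f,n in((rw,"wrist only"),(lambda q:np.r_[r(q),rw(q)],"all")):
    o=least_squares(f,q,loss="soft_l1",x_scale=[.1,.1,.1,.1,.01]); print(n,o.x.round(4)); print(rw(o.x).reshape(-1,2).round(1).tolist())
q=o.x; np.save("q.npy",q)
for n,l in dict(knobmid=knob(q[3],-26),knob0=knob(0,-26),plate=[-181+q[4]*1000,0,89],home=[-81,0,89]).items(): print(n,W(q,l).round(4))
E
python3 fit.py
```

```text
[0.5839 0.318  0.2534 0.6954 0.0112]
[[-0.1, -1.7], [1.7, -1.9], [-0.8, 0.4], [1.2, 1.2], [0.0, -1.0], [-1.3, -0.1], [0.4, -0.7], [-2.3, -1.6], [-2.8, -2.9], [0.6, -1.7], [-0.2, 0.5], [1.3, 3.9], [-2.3, 0.8], [-1.0, 0.8]]
knobtip [[0.5301 0.3424 0.1045]]
knobmid [[0.5494 0.3475 0.1045]]
knob0 [[0.5587 0.3115 0.118 ]]
plate [[0.4195 0.2754 0.089 ]]
home [[0.5055 0.2977 0.089 ]]
[[226.56014931 547.42416091]
 [366.41827211 507.03565435]]
---wrist
wrist only [0.5859 0.3264 0.2544 0.5954 0.012 ]
[[0.2, -1.1], [-0.1, 1.5], [-0.6, -0.4], [0.3, -0.4], [-0.5, 0.4], [0.7, 0.4], [3.0, 0.1], [-2.0, -0.1]]
all [0.5853 0.3226 0.2373 0.6479 0.0132]
[[0.1, -1.9], [-0.7, 0.6], [-1.1, -0.3], [-0.2, -1.0], [-1.1, 0.4], [0.1, -0.2], [0.3, -0.1], [-4.8, -2.0]]
knobmid [[0.5518 0.3505 0.1062]]
knob0 [[0.56   0.3165 0.118 ]]
plate [[0.4222 0.2832 0.089 ]]
home [[0.5066 0.3036 0.089 ]]
```

```bash
python3 -m crank '[[0,-0.1,0.05,-0.3,0],[0,-0.1,0.05,-0.6,0],[0,-0.1,0.05,-0.9,0],[0,-0.1,0.05,-0.95,0],[0,-0.1,0.05,-0.95,0]]'
python3 -m crank '[[0,0,0,-0.08,0],[0,0,0,-0.17,0],[0,0,0,-0.17,0],[0,0,0,-0.17,0]]'
python3 - <<'E'
from h import *
p=get_state()["position"];d=p-[.586,.326,0];c,s=np.cos(.2544),np.sin(.2544)
print(p,c*d[0]+s*d[1],-s*d[0]+c*d[1])
E
```

```text
time: 2.33
position: [0.5435, 0.3842, 0.1239]
tool_rot: [-0.399, 3.115, 0.002]
ft_force: [0.1, 0.2, 0.8]
grip_width: 0.008
grip_force: 0.0
time: 2.82
position: [0.544, 0.383, 0.0883]
tool_rot: [-0.396, 3.116, 0.0]
ft_force: [0.6, -1.3, 0.7]
grip_width: 0.005
grip_force: 0.0
[0.54402542 0.38300708 0.08832612] -0.026276929568885124 0.06573579997617421
```

```bash
python3 -m crank '[[0,0.013,-0.05,0,0],[0,0.026,-0.1,0,0],[0,0.035,-0.14,0,0],[0,0.045,-0.18,0,0],[0,0.053,-0.21,0,0]]'
python3 -m crank '[[0,0,0,0,0],[0,0,0,0,0]]'
python3 - <<'E'
from h import *
import cv2,pickle
p=get_state()["position"];d=p-[.586,.326,0];c,s=np.cos(.2544),np.sin(.2544)
print(p,c*d[0]+s*d[1],-s*d[0]+c*d[1])
cv2.imwrite("pics/s1.png",cv2.resize(get_image("scene")[110:220,210:350,::-1],None,fx=5,fy=5,interpolation=2))
E
```

```text
time: 3.45
position: [0.5547, 0.3402, 0.0883]
tool_rot: [-0.396, 3.116, 0.0]
ft_force: [0.2, -0.7, -0.4]
grip_width: 0.006
grip_force: 0.0
time: 3.7
position: [0.5543, 0.3414, 0.0882]
tool_rot: [0.397, -3.116, -0.001]
ft_force: [0.4, -0.6, -0.9]
grip_width: 0.005
grip_force: 0.0
[0.5542773  0.34143756 0.08820169] -0.02681659371725167 0.022924181256257253
```

View pics/s1.png

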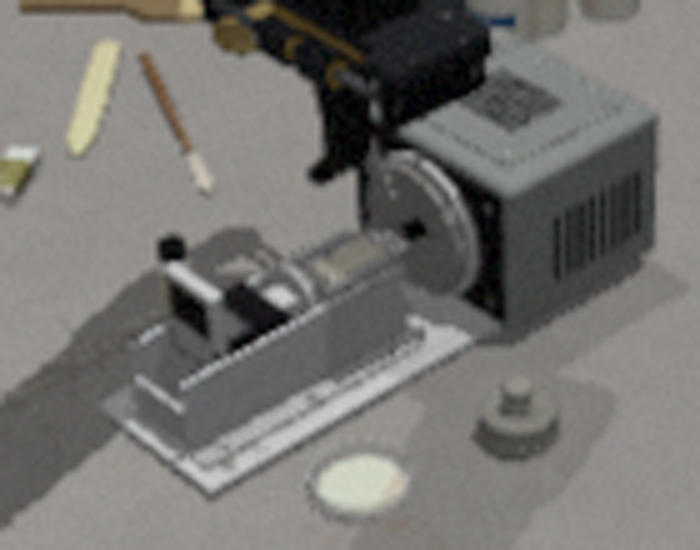

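```bash
python3 - <<'E'
from h import *
S=get_calibration("scene");q=np.load("q.npy");q[:3]=[.586,.326,.2544]
f=lambda X:((proj(S,X)-[210,110])*5).round(0).tolist()
for t in(0,.3,.6): print(t,f(W(q,[knob(t,-46),knob(t,-6)])))
print(f([get_state()["position"]]))
E
```

```text
0 [[342.0, 175.0], [392.0, 149.0]]
0.3 [[324.0, 167.0], [374.0, 142.0]]
0.6 [[308.0, 167.0], [358.0, 142.0]]
[[344.0, 188.0]]
```

The picture is ambiguous: the hand hides the knob. I'll back off to the earlier look-out pose and check there.

```bash
python3 -m crank '[[0,-0.03,0.11,0,0],[0,-0.03,0.11,0.3,0],[0,-0.03,0.11,0.6,0],[0,-0.03,0.11,0.9,0],[0,-0.03,0.11,1,0]]'
python3 -m crank '[[0,0.08,0.05,0.12,0],[0,0.08,0.05,0.12,0],[0,0.08,0.05,0.12,0]]'
python3 - <<'E'
from h import *
import cv2,pickle
print(get_state()["position"])
pickle.dump(get_calibration("wrist"),open("w2.pkl","wb"))
a=cv2.resize(get_image("wrist")[40:240,200:400,::-1],(600,600),interpolation=2)
b=cv2.resize(get_image("scene")[125:185,260:300,::-1],(200,300),interpolation=2)
m=np.zeros((600,800,3),np.uint8); m[:,:600]=a; m[:300,600:]=b
cv2.imwrite("pics/w2.png",m)
E
```

```text
time: 4.38
position: [0.5488, 0.3664, 0.2937]
tool_rot: [-0.4, 3.109, 0.008]
ft_force: [0.2, 0.6, -1.4]
grip_width: 0.005
grip_force: 0.0
time: 4.75
position: [0.5633, 0.3738, 0.3108]
tool_rot: [0.399, -3.114, 0.001]
ft_force: [-0.3, 0.9, -1.0]
grip_width: 0.007
grip_force: 0.0
[0.56327457 0.37384589 0.3107943 ]
```

View pics/w2.png

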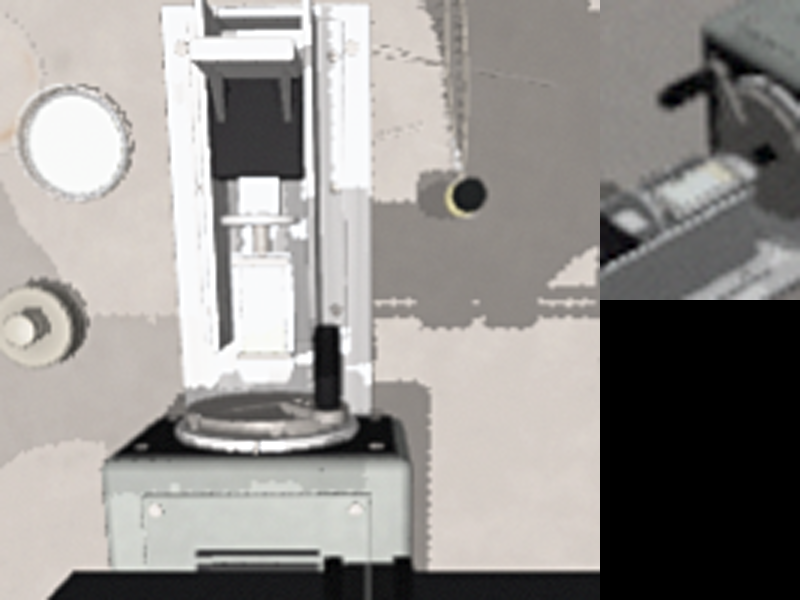

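The knob stands exactly where it was, at (327,327), although the fingers were meant to have passed it. In s1 the fingertip also looked higher than the reported TCP. I'll check the projected TCP against the fingers in the pictures.

```bash
python3 - <<'E'
from h import *
import cv2
S=get_calibration("scene");T=get_calibration("top")
a=cv2.imread("pics/s1.png")[20:240,260:460]  # 200x220, x2.7
tcp=np.array([.5543,.3414,.0882])
A=cv2.resize(a,(400,440),interpolation=2)
def mark(I,uv,col): cv2.drawMarker(I,tuple(int(v) for v in uv),col,0,9,1)
for dz in(0,.02,.07):
    mark(A,(((proj(S,[tcp+[0,0,dz]])[0]-[210,110])*5)-[260,20])*2,(0,0,255))
p=get_state()["position"]; print(p)
im=get_image("scene")[:,:,::-1]; u=proj(S,[p])[0]; x0,y0=int(u[0])-40,int(u[1])-60
B=cv2.resize(im[y0:y0+110,x0:x0+80],(400,550),interpolation=2)
for dz in(0,.02,.07): mark(B,(proj(S,[p+[0,0,dz]])[0]-[x0,y0])*5,(0,0,255))
m=np.zeros((550,800,3),np.uint8); m[:440,:400]=A; m[:,400:]=B
cv2.imwrite("pics/m.png",cv2.convertScaleAbs(m,alpha=1.8))
E
```

```text
[0.5633507  0.37304066 0.31063344]
```

View pics/m.png

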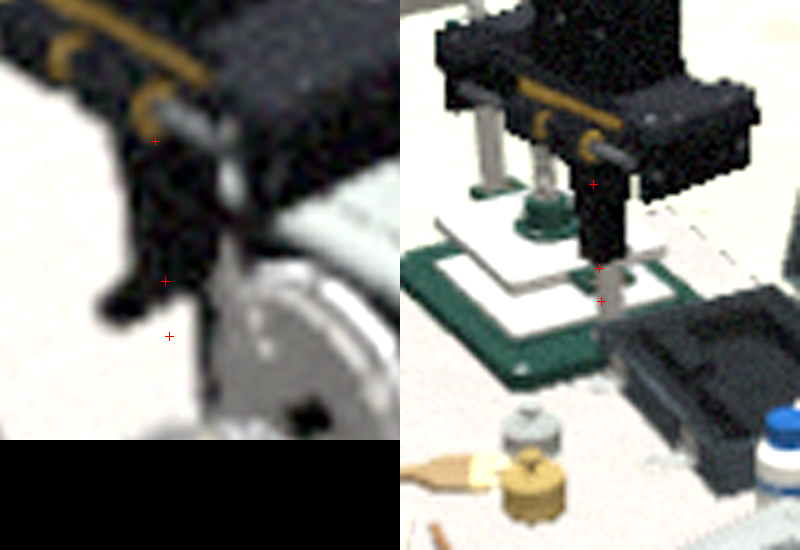

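```bash
python3 - <<'E'
from h import *
import pickle
from scipy.optimize import least_squares
T,S=get_calibration("top"),get_calibration("scene");C=pickle.load(open("w1.pkl","rb"));D=pickle.load(open("w2.pkl","rb"))
t=lambda u,v:np.array([u/3.5+165,v/3.5+95]); s=lambda u,v:np.array([u/5+210,v/5+110]); w=lambda u,v:np.array([u/3+200,v/3+40])
def tri(o):
    r=least_squares(lambda X:np.r_[tuple(proj(c,[X])[0]-u for c,u in o)],[.55,.34,.1]); return r.x.round(4),r.fun.round(1)
def app(X): d=X-[.586,.326,0];c,z=np.cos(.2544),np.sin(.2544); return (1000*np.array([c*d[0]+z*d[1],-z*d[0]+c*d[1],d[2]])).round(0)
for n,o in dict(tip_TS=[(T,t(161,329)),(S,s(316,173))],tip_TW=[(T,t(161,329)),(C,w(323,327))],tip_SW=[(S,s(316,173)),(C,w(323,327))],
 base_TW=[(T,t(152,285)),(C,w(325,408))],base_SW=[(S,s(362,155)),(C,w(325,408))],
 plateL=[(S,s(165,262)),(C,w(300,37)),(T,t(230,493))],plateR=[(S,s(222,294)),(C,w(190,37)),(T,t(288,476))],
 housFL=[(S,s(355,103)),(C,w(405,460)),(T,t(92,262))],pltcornR=[(S,s(210,495)),(T,t(364,519))]).items():
    x,f=tri(o);print(n,x,app(x),f)
E
```

```text
tip_TS [0.5355 0.3461 0.1025] [-44.  32. 102.] [ 0.2 -0.6 -0.8  0.1]
tip_TW [0.5342 0.3461 0.1042] [-45.  32. 104.] [ 0.  -0.2  0.  -0.1]
tip_SW [0.535  0.3458 0.1026] [-44.  32. 103.] [-0.9  0.2 -0.2  0.3]
base_TW [0.5722 0.3562 0.0931] [-6. 33. 93.] [-0.1 -1.7  0.2 -0.9]
base_SW [0.5729 0.3562 0.0976] [-5. 33. 98.] [-0.2  0.1 -0.1  0.1]
plateL [0.4164 0.3042 0.101 ] [-170.   22.  101.] [-1.7  1.3 -1.6  0.4 -2.8 -0.2]
plateR [0.429  0.2588 0.1034] [-169.  -26.  103.] [-3.   1.1 -1.2  0.6 -1.3 -0.9]
housFL [0.5863 0.3992 0.1054] [ 19.  71. 105.] [-1.1  0.6 -0.6 -0.2 -1.  -0.9]
pltcornR [0.3991 0.2154 0.0005] [-209.  -60.    0.] [-0.8  0.1  0.2 -0.7]
```

The views agree on the knob: y ≈ 32, z ≈ 100 mm, x −45 to −5. In both panels the black finger ends about 20 mm above the reported TCP (right panel row 262, mark at row 301). So the fingers passed just over the knob. I'll repeat the push 20 mm lower.

```bash
python3 -m crank '[[0,-0.1,0.06,-0.3,0],[0,-0.1,0.06,-0.6,0],[0,-0.1,0.06,-0.9,0],[0,-0.1,0.06,-0.95,0],[0,-0.1,0.06,-0.95,0]]'
python3 -m crank '[[0,0,0,-0.1,0],[0,0,0,-0.2,0],[0,0,0,-0.27,0],[0,0,0,-0.27,0],[0,0,0,-0.27,0]]'
python3 -m crank '[[0,0.013,-0.05,0,0],[0,0.026,-0.1,0,0],[0,0.031,-0.12,0,0],[0,0.031,-0.12,0,0]]'
```

```text
time: 5.52
position: [0.5447, 0.3851, 0.1231]
tool_rot: [-0.396, 3.116, 0.001]
ft_force: [1.0, 1.0, 0.7]
grip_width: 0.006
grip_force: 0.0
time: 6.15
position: [0.5447, 0.3852, 0.0685]
tool_rot: [-0.397, 3.116, 0.001]
ft_force: [0.4, -0.2, -0.3]
grip_width: 0.001
grip_force: 0.0
time: 6.65
position: [0.5511, 0.3622, 0.0695]
tool_rot: [-0.397, 3.114, 0.004]
ft_force: [-0.6, 2.6, 2.9]
grip_width: 0.008
grip_force: 2.0
```

```bash
python3 -m crank '[[0,0.008,-0.03,0,0],[0,0.016,-0.06,0,0],[0,0.024,-0.09,0,0],[0,0.028,-0.107,0,0],[0,0.028,-0.107,0,0]]'
```

```text
time: 7.28
position: [0.5566, 0.3377, 0.0677]
tool_rot: [0.394, -3.116, 0.003]
ft_force: [-0.9, -1.0, 0.7]
grip_width: 0.006
grip_force: 0.2
```

```bash
python3 -m crank '[[0,-0.02,0.1,0,0],[0,-0.02,0.1,0.3,0],[0,-0.02,0.1,0.6,0],[0,-0.02,0.1,0.9,0],[0,-0.02,0.1,1,0]]'
python3 -m crank '[[0,0.05,0.08,0.22,0],[0,0.05,0.08,0.22,0],[0,0.05,0.08,0.22,0]]'
cat >kn.py <<'E'
from h import *
import cv2
c=get_calibration("wrist"); im=get_image("wrist"); cv2.imwrite("pics/last.png",im[:,:,::-1])
q=[.586,.326,.2544]
for t in(-.9,-.6,-.2,-.1,0,.1,.2,.6): print(t,proj(c,W(q,[knob(t,-44),knob(t,-26)])).round(0).tolist())
g=im[130:180,250:340].max(2)<45
n,l,s,m=cv2.connectedComponentsWithStats(g.astype(np.uint8))
for i in range(1,n):
    if s[i,4]>30: print((s[i,:4]+[250,130,0,0]).tolist(),s[i,4],m[i]+[250,130])
E
python3 kn.py
```

```text
time: 7.9
position: [0.5532, 0.3616, 0.273]
tool_rot: [-0.397, 3.11, 0.005]
ft_force: [0.3, 0.7, -0.5]
grip_width: 0.006
grip_force: 0.0
time: 8.28
position: [0.5616, 0.3761, 0.3109]
tool_rot: [0.398, -3.115, 0.002]
ft_force: [-0.1, -0.5, -0.2]
grip_width: 0.006
grip_force: 0.0
-0.9 [[253.0, 150.0], [254.0, 163.0]]
-0.6 [[260.0, 151.0], [261.0, 164.0]]
-0.2 [[274.0, 152.0], [275.0, 165.0]]
-0.1 [[279.0, 152.0], [279.0, 165.0]]
0 [[283.0, 152.0], [283.0, 165.0]]
0.1 [[287.0, 152.0], [287.0, 165.0]]
0.2 [[291.0, 152.0], [292.0, 165.0]]
0.6 [[307.0, 151.0], [307.0, 164.0]]
[280, 151, 10, 28] 162 [284.81481481 165.08641975]
```

```bash
python3 -m crank '[[0,-0.25,-0.15,0,0],[0,-0.5,-0.3,0,0],[0,-0.75,-0.45,0,0],[0,-0.85,-0.5,-0.2,0],[0,-0.85,-0.5,-0.4,0]]'
python3 -m crank '[[0,0,0,-0.3,0],[0,0,0,-0.6,0],[0,0,0,-0.78,0],[0,0,0,-0.8,0],[0,0,0,-0.8,0]]'
cat >pos.py <<'E'
from h import *
s=get_state();p=s["position"];d=p-[.586,.326,0];c,z=np.cos(.2544),np.sin(.2544)
print(((c*d[0]+z*d[1])*1000).round(1),((-z*d[0]+c*d[1])*1000).round(1),p[2].round(4),s["ft_force"].round(1))
E
python3 pos.py
```

```text
time: 8.95
position: [0.3904, 0.2746, 0.231]
tool_rot: [-0.397, 3.116, 0.001]
ft_force: [1.0, 0.6, -0.7]
grip_width: 0.004
grip_force: 0.0
time: 9.57
position: [0.3924, 0.2757, 0.0728]
tool_rot: [-0.397, 3.116, 0.0]
ft_force: [-0.3, 0.4, 0.3]
grip_width: 0.007
grip_force: 0.0
-200.0 0.0 0.0728 [-0.3  0.4  0.3]
```

```bash
python3 -m crank '[[0,0.058,0.015,0,0],[0,0.116,0.03,0,0],[0,0.174,0.045,0,0],[0,0.232,0.06,0,0],[0,0.232,0.06,0,0]]'; python3 pos.py
```

```text
time: 10.2
position: [0.4401, 0.2876, 0.0721]
tool_rot: [-0.395, 3.115, -0.0]
ft_force: [0.4, -0.2, -0.4]
grip_width: 0.007
grip_force: 0.0
-150.9 -0.4 0.0721 [ 0.4 -0.2 -0.4]
```

```bash
python3 -m crank '[[0,0.058,0.015,0,0],[0,0.116,0.03,0,0]]'; python3 pos.py; python3 - <<'E'
from h import *
import cv2
q=[.586,.326,.2544]
S,T=get_calibration("scene"),get_calibration("top")
a=get_image("scene")[110:200,220:320,::-1]; b=get_image("top")[150:250,200:290,::-1]
m=np.zeros((600,800,3),np.uint8)
m[:400,:444]=cv2.resize(a,(444,400),interpolation=2); m[:400,444:800]=cv2.resize(b,(356,400),interpolation=2)
w=get_image("wrist")[40:160,200:440,::-1]; m[400:]=0; m[400:600,:400]=cv2.resize(w,(400,200))
cv2.imwrite("pics/fin.png",cv2.convertScaleAbs(m,alpha=1.4))
E
```

```text
time: 10.45
position: [0.462, 0.2935, 0.0719]
tool_rot: [0.397, -3.115, 0.0]
ft_force: [-2.5, -0.0, 0.3]
grip_width: 0.004
grip_force: 1.0
-128.2 -0.2 0.0719 [-2.5 -0.   0.3]
```

View pics/fin.png

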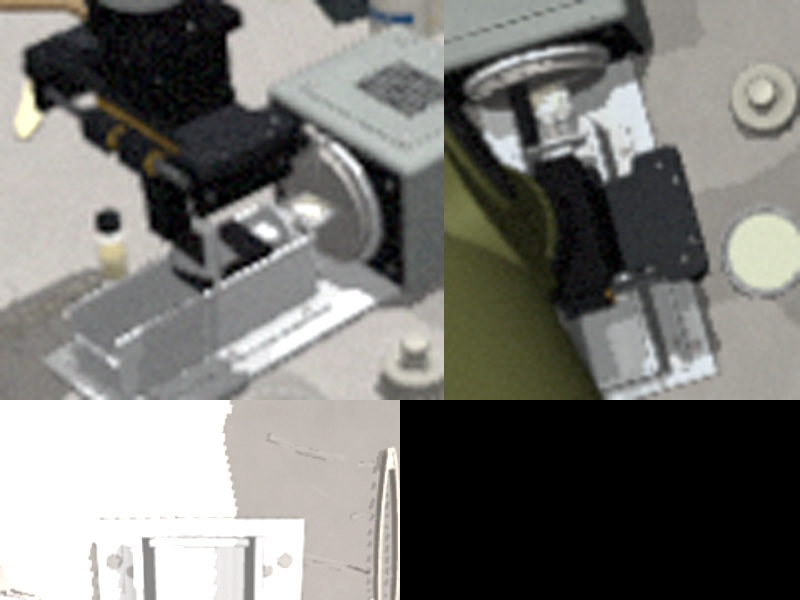

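The fingers are behind the push plate at (205,250) and the tongue is going into the slot at (310,210). The push force is 2.5 N, as expected. Pushing on.

```bash
python3 -m crank '[[0,0.048,0.013,0,0],[0,0.097,0.025,0,0],[0,0.12,0.031,0,0]]'; python3 pos.py;python3 -m crank '[[0,0.024,0.006,0,0],[0,0.048,0.012,0,0]]'; python3 pos.py
```

```text
time: 10.98
position: [0.4865, 0.3, 0.0721]
tool_rot: [-0.396, 3.116, 0.0]
ft_force: [-1.5, 0.4, 0.8]
grip_width: 0.009
grip_force: 0.9
-102.9 -0.1 0.0721 [-1.5  0.4  0.8]
time: 11.22
position: [0.4956, 0.3024, 0.0722]
tool_rot: [0.397, -3.116, -0.0]
ft_force: [-2.5, 0.8, 0.4]
grip_width: 0.006
grip_force: 0.9
-93.5 -0.1 0.0722 [-2.5  0.8  0.4]
```

```bash
for i in 1 2; do python3 -m crank '[[0,0.01,0.0025,0,0],[0,0.02,0.005,0,0],[0,0.02,0.005,0,0]]' >/dev/null; python3 pos.py; done
```

```text
-92.3 -0.1 0.072 [-7.4 -2.6  5.3]
-92.3 -0.1 0.0719 [-17.8  -6.1  12.3]
```

Home: it stopped hard at −92 mm, about where expected, and the force rose to about 18 N. Now I'll back off, go over to the left of the knob and turn the disc to the right.

```bash
python3 -m crank '[[0,-0.07,-0.018,0,0],[0,-0.145,-0.038,0,0],[0,-0.145,-0.038,0.3,0],[0,-0.145,-0.038,0.6,0],[0,-0.145,-0.038,0.6,0]]' ; python3 pos.py
```

```text
time: 12.6
position: [0.4777, 0.2984, 0.1985]
tool_rot: [-0.395, 3.105, 0.009]
ft_force: [-0.2, 0.3, 0.1]
grip_width: 0.012
grip_force: 0.0
-111.7 0.6 0.1985 [-0.2  0.3  0.1]
```

```bash
python3 -m crank '[[0,0.2,0.2,0,0],[0,0.38,0.34,0,0],[0,0.38,0.34,0,0],[0,0.38,0.34,0,0]]' ; python3 pos.py; python3 -m crank '[[0,0,0,-0.25,0],[0,0,0,-0.5,0],[0,0,0,-0.62,0],[0,0,0,-0.62,0]]' ; python3 pos.py
```

```text
time: 13.1
position: [0.5498, 0.3637, 0.1911]
tool_rot: [0.396, -3.115, 0.002]
ft_force: [-0.0, -0.8, 1.0]
grip_width: 0.007
grip_force: 0.0
-25.5 45.6 0.1911 [-0.  -0.8  1. ]
time: 13.6
position: [0.5483, 0.3627, 0.0665]
tool_rot: [0.396, -3.113, 0.003]
ft_force: [-0.6, -0.8, 0.5]
grip_width: 0.006
grip_force: 0.0
-27.2 45.0 0.0665 [-0.6 -0.8  0.5]
```

```bash
python3 -m crank '[[0,0.03,0.008,0,0],[0,0.042,-0.04,0,0],[0,0.055,-0.09,0,0],[0,0.067,-0.137,0,0]]' >/dev/null; python3 pos.py; python3 -m crank '[[0,0.0126,-0.048,0,0],[0,0.0252,-0.097,0,0],[0,0.038,-0.145,0,0]]'>/dev/null; python3 pos.py
```

```text
-18.1 15.6 0.069 [-1.   3.   2.8]
-19.1 -13.6 0.0675 [-1.   3.2 -3. ]
```

```bash
python3 -m crank '[[0,0.0126,-0.048,0,0],[0,0.025,-0.097,0,0],[0,0.025,-0.097,0,0]]'>/dev/null; python3 pos.py; python3 -m crank '[[0,-0.02,0.08,0,0],[0,-0.02,0.08,0.3,0],[0,-0.02,0.08,0.6,0],[0,-0.02,0.08,0.9,0],[0,-0.02,0.08,1,0]]' >/dev/null
python3 -m crank '[[0,0.02,0.25,0.22,0],[0,0.02,0.25,0.22,0],[0,0.02,0.25,0.22,0]]'; sed -i 's/250:340/225:340/;s/\[250,130/[225,130/g' kn.py; python3 kn.py; python3 - <<'E'
from h import *
import cv2
c=get_calibration("wrist");q=[.586,.326,.2544]
print(proj(c,W(q,[[-81,-23,108],[-81,23,108],[-71,0,108]])))
im=cv2.imread("pics/last.png"); u=proj(c,W(q,[[-76,0,108]]))[0].astype(int)
print(u,im[u[1]-30:u[1]+31:2,u[0]].max(1).tolist())
E
```

```text
-19.0 -34.7 0.0679 [-0.7  1.6 -0. ]
time: 15.85
position: [0.5764, 0.355, 0.312]
tool_rot: [-0.398, 3.116, -0.002]
ft_force: [-0.5, -0.2, -1.1]
grip_width: 0.006
grip_force: 0.0
-0.9 [[270.0, 144.0], [271.0, 156.0]]
-0.6 [[277.0, 144.0], [278.0, 157.0]]
-0.2 [[292.0, 145.0], [292.0, 158.0]]
-0.1 [[296.0, 145.0], [296.0, 158.0]]
0 [[300.0, 145.0], [301.0, 158.0]]
0.1 [[305.0, 145.0], [305.0, 158.0]]
0.2 [[309.0, 145.0], [309.0, 158.0]]
0.6 [[324.0, 144.0], [324.0, 157.0]]
[298, 130, 18, 24] 376 [306.44680851 141.77393617]
[264, 143, 9, 26] 155 [268.06451613 156.58064516]
[261, 175, 11, 5] 42 [266.80952381 177.38095238]
[333, 174, 7, 6] 38 [335.84210526 176.76315789]
[[284.27229942 117.07286051]
 [318.03588095 116.98709351]
 [301.29697462 124.59976712]]
[301 120] [251, 251, 251, 251, 251, 251, 251, 251, 251, 239, 209, 211, 214, 141, 208, 211, 200, 105, 29, 35, 33, 33, 34, 32, 34, 32, 31, 29, 34, 26, 25]
```

The knob is at column 268, which puts the disc near −1.0 rad. The plate's front edge is at row 125, as predicted for home. The robot is clear of everything, so I'll hand in.

```bash
python3 -c "
from bench import *
print(close_job())"
```

```text
the job is handed in; nothing more can be done
None
```

The job is handed in: the carrier is home against its stop, the disc is about 1 rad (57°) past level to the right so the carrier is trapped, and the arm is clear after about 16 s; the hand-in did not report a verdict.

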